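# Find the stamped slide box and send it to the dispatch rail

## Robot

A 6-joint arm with a two-finger parallel gripper is mounted at the origin on the work surface; the furniture and walls round the work are solid. World frame = base frame: x ahead of the robot, y to its left, z up, the work surface at z = 0. Lengths are in m, angles in degrees, forces in N, time in s.
With the tool pointing down it reaches from about 0.275 to 0.825 m from the base axis. Payload 4.9 kg.
Tool frame: the origin (TCP) lies midway between the tips of the shut fingers; the grasp point (between the pads) lies 19 mm behind it; z points along the fingers, y is the direction in which the jaws open and shut (so a half turn about z gives the same grasp; the last joint's range is limited). The gripper opens to 85 mm and grips with 20 to 120 N. Pads are 22 mm wide; open, the fingers measure 114 mm over their backs; the gripper's body (76 mm by 85 mm) begins 54 mm behind the grasp point. The pads swing forward as they close: fully open they stand 13 mm farther back than shut.
Start: joints at [-78.679, 18.69, -11.035, 60.275, 0, 82.311], TCP at [0.179, -0.52, 0.231] pointing down, gripper open.
Joint ranges: [-152.03, 152.03], [-55.5, 102.48], [-74.3, 77.21], [-110.64, 120.58], [-84.22, 78.4], [-180, 180]. Speed limits (degrees/s): [147.25, 147.25, 180, 180, 180, 180].

## Interface

Orientations are given as a 3x3 rotation matrix whose columns are the frame's x, y, z axes.
In Python, from bench import observe, optics, workorder gives the robot as it stands.
- The arm moves only by the tool move_arm, never from a script. Its argument "plan" is a list that holds one entry, the list of rows, each a list of 5 numbers: the shift along the tool's x, y, z in m, then the turn about the tool's z in rad, then the opening in per cent of the stroke, from 0 (shut) to 100 (fully open). A call has 1 to 12 rows; each row shifts and turns the commanded pose from where the row before left it, along the tool's axes as they then stand; what a row does not reach is not made up. A row lasts 1/12 s, in which the tool goes at most 41.7 mm and 7.16 degrees, less where a joint would pass 70% of its speed; a pose out of reach is approached as far as the arm can. A call with a gripper value outside its range is refused whole. The fingers move at their own pace and stop on an object; "grip_force" is the grip in N (left out, the last holds). Time passes only in rows, so rows that do not move let the fingers close. It gives the time, the measured TCP pose, the force and the opening at its end, in the units of the state.
- observe(): the state, without advancing time (a new reading comes with each control period).
- optics.read_camera(name): name is "scene" or "top" or "wrist"; returns a dict with "image" (400x640x3 uint8, blue, green, red), "fx", "fy", "cx", "cy" (pixels), "D" ([k1, k2, p1, p2, k3] as OpenCV has them; the pictures are not rectified), "view" (4x4, takes a point from world to camera coordinates); the wrist camera has in their place "T_tool_cam" (4x4, takes a point from camera to tool coordinates, whose origin is the TCP and whose axes are the flange's). Camera axes: x right, y up, looking along -z (the intrinsics and any distortion apply to the point x, -y, -z); pixel columns grow to the right and rows downward; lengths in m; the calibration is good to about 2 mm. A picture is of the moment at which its call begins: read the wrist's pose just before it. There is no depth.
- workorder.hand_in(): hands the job in, once; it reports no verdict.
The state is a dict: "clock": time; "joint_pos": joint angles; "joint_velocities": joint speeds; "effort": joint torques, N m; "tool_pos": TCP position; "eef_rot": TCP orientation; "wrist_force": force on the tool from outside, world axes, zero at the start; "wrist_torque": the same for the moment, N m; "opening": finger opening in m.
Only numpy, scipy, OpenCV 4.12 (cv2) and the standard library are available. Lean on these libraries where they do the work, as an engineer would, in place of code of your own. Each camera call takes 0.05 s, during which the arm holds its last target.

## Task

Two identical wooden slide boxes stand on edge on the bench, and one of them has a red inspection stamp on the side it stands on. Tip each box over away from you, by pushing near its top, so that it falls flat on its base, lid up, with the side that was underneath facing you; only when both lie flat, push the stamped one along the bench, stamp still towards you, until it sits square and touching against the aluminium dispatch rail at the back. Leave the unstamped box lying clear of the rail, only push with the fingers, never pick a box up, and do not disturb the other things on the bench.

Things in the scene. Friction and masses are not known exactly. Their poses are not given: they have to be found in the camera images.
- box_a: The slide box with the stamp; rigid, shut wooden box, label on the lid, brass clasp, about 0.15 kg, 61 (own x) x 91 (own y) x 36 mm (own z). Origin: centre of its base. Own z points out through the lid, own +x through the hinge side, -x through the clasp side. Starts standing on its hinge side, 61 mm tall, 36 mm deep, origin 31 mm up, lid (own z) towards the robot, roughly square to the rail.
- box_b: The slide box without a stamp, the twin of box_a in shape, stance, axes and looks. Pushed level near the top of the lid, either box rocks on its far lower edge, passes its balance at about 30 degrees and falls on its base: it then lies lid up, 36 mm high, 61 mm deep, hinge side towards the robot.
- box_a_center (a point): Centre of box_a's solid (18 mm above its base).
- box_b_center (a point): Centre of box_b's solid (18 mm above its base).
- box_a_hinge_side (a point): Centre of the 91 x 36 mm hinge side of box_a. Here is the red stamp, a rectangular frame 58 x 26 mm with a tick in it. Face down on the bench until the box is tipped over away from the robot.
- box_b_hinge_side (a point): Centre of the 91 x 36 mm hinge side of box_b: bare wood.
- rail: Dispatch rail: fixed aluminium angle, 420 mm long, 24 mm high, black end caps, yellow tape line at its foot, along the back wall. Origin: mid-length, bench level, on its front face. Own x points to the wall (in front is negative x), own y left along the rail, z up. The boxes start 92 to 130 mm left and right of its middle, centres 130 to 157 mm in front of it.
- specimen_3: Bystander: black mounted sample, a disc 30 mm across and 19 mm high, already waiting against the rail near its middle, between the lanes of the two boxes. Origin: middle of its underside.
- loupe: Bystander: black stand loupe, 33 mm across, 35 mm high, on the bench in front of and between the boxes. Origin: middle of its underside.
- test_block_hard: Bystander: round steel test block 60 mm across, 14 mm high, right of the boxes. Origin: middle of its underside.
- eyepiece: Bystander: spare eyepiece standing on its tube, 32 mm across, 46 mm high, left of the boxes. Origin: middle of its underside.
- specimen_1: Bystander: dark red mounted sample, a disc 30 mm across, 16 mm high, right of the boxes. Origin: middle of its underside.
- specimen_4: Bystander: brown mounted sample, a disc 30 mm across, 16 mm high, right of the boxes. Origin: middle of its underside.

How it is judged (in metres and radians):
On the way:
1. Both boxes lie flat on their bases, lid up, hinge side towards the robot, and both are still at least 10 mm short of the rail (angle between each of box_a, box_b's own z axis and vertical below 0.12 rad and x of each of box_a_center, box_b_center in the frame of rail below -0.0405 m and x of each of box_a_hinge_side, box_b_hinge_side in the frame of rail below -0.06 m), for 0.2 s.
At the end, for the whole second after the job is handed in: Both boxes at rest, lid up (within 7 degrees), hinge side towards the robot. Stamped box: within 6 mm of the rail, square within 6 degrees, its centre 20 mm or more inside the rail's ends. Unstamped box: near where it fell (within 0.2 m, 35 degrees of the rail), 10 mm or more clear of it (angle between each of box_a, box_b's own z axis and vertical below 0.12 rad and x of box_a_center in the frame of rail above -0.0365 m and x of box_a_hinge_side in the frame of rail below -0.05 m and angle between the x axis of box_a and the x axis of rail, either way round below 0.1 rad and y of box_a_center in the frame of rail between -0.19 and 0.19 m and x of box_b_center in the frame of rail between -0.2 and -0.0405 m and x of box_b_hinge_side in the frame of rail below -0.06 m and angle between the x axis of box_b and the x axis of rail, either way round below 0.6 rad and linear speed of each of box_a, box_b below 0.01 m/s); the robot touches nothing.
It fails at once if A box is lifted: its centre more than 52 mm above the bench (tipping alone takes it to about 37 mm) (height (world z) of any of box_a_center, box_b_center above 0.052 m).
It fails at once if A bystander is moved by more than 12 mm or knocked over (distance of any of specimen_3, loupe, test_block_hard, eyepiece, specimen_1, specimen_4 from where it was at the start of the episode above 0.012 m or angle between any of specimen_3, loupe, test_block_hard, eyepiece, specimen_1, specimen_4's own z axis and vertical above 0.4 rad).
It also fails if it takes over 58 s, if anything falls off the work surface, if the arm or the gripper's body presses on something with over 40 N, if the wrist force passes 120 N, or if a joint passes its speed limit or range.

## Working session

There is one attempt and no reset: what is moved stays moved. The work goes in short steps, Python scripts to look and compute and a tool call to move; the robot and the scene stay as the last step left them, time stands still between calls to the robot, and variables do not carry over. Pictures are saved under pics/ and viewed, and the job is handed in when it is done.

Besides the shell and the picture viewer there is one more tool, called after "Call:" as name(argument=value, ...), one argument or row to a line, values as JSON. move_arm: Moves the arm, as the interface text tells. Its arguments: {"type":"object","properties":{"plan":{"type":"array"},"grip_force":{"type":"number"}},"required":["plan"]}

```bash
mkdir -p pics; ls; python3 - <<'E'
from bench import observe, optics
import cv2
s=observe();print(s)
for n in("scene","top","wrist"):
    c=optics.read_camera(n);cv2.imwrite(f"pics/{n}0.png",c["image"])
    print(n,{k:v for k,v in c.items() if k!="image"})
E
```

```text
pics
{'clock': 0.0, 'joint_pos': array([-7.86795216e+01,  1.87329595e+01, -1.10919332e+01,  6.02738884e+01,
       -8.70487698e-05,  8.23122520e+01]), 'joint_velocities': array([-0.04480271,  0.02432074,  0.00546397, -0.04330613, -0.04360325,
       -0.04572549]), 'effort': array([-1.15127536e-03, -4.43399155e+01,  2.62440240e+01,  1.54947443e-02,
       -2.50959774e-04, -7.34569312e-06]), 'tool_pos': array([ 0.1790455 , -0.51943103,  0.23049489]), 'eef_rot': array([[ 9.45471860e-01,  3.25703617e-01, -3.39915599e-04],
       [ 3.25703714e-01, -9.45470377e-01,  1.69021304e-03],
       [ 2.29128371e-04, -1.70876064e-03, -9.99998514e-01]]), 'wrist_force': array([ 0.23315608,  0.06952944, -0.73348428]), 'wrist_torque': array([-0.03039296,  0.01207058, -0.06142361]), 'opening': 0.0855038116645092}
scene {'fx': 480.40878384875344, 'fy': 480.40878384875344, 'cx': 318.8481715560649, 'cy': 200.33074417357747, 'D': array([-0.13570373,  0.        ,  0.        ,  0.        ,  0.        ]), 'view': array([[-0.42255396, -0.90627251,  0.01087598,  0.33636359],
       [ 0.59795014, -0.26973917,  0.7
[... 424 characters left out ...]
7914,  0.17759757, -0.4231223 ],
       [-0.17737774, -0.01513297,  0.98402649, -0.81397289],
       [ 0.        ,  0.        ,  0.        ,  1.        ]])}
wrist {'fx': 344.44561351398147, 'fy': 344.44561351398147, 'cx': 323.8741872490777, 'cy': 203.0398441431861, 'D': array([-0.05438989,  0.        ,  0.        ,  0.        ,  0.        ]), 'T_tool_cam': array([[ 1.64231438e-03,  9.61726283e-01,  2.74007044e-01,
         7.05945936e-02],
       [ 9.99998572e-01, -1.68857585e-03, -6.70211188e-05,
        -3.41598186e-04],
       [ 3.98225706e-04,  2.74006763e-01, -9.61727683e-01,
        -1.41811850e-01],
       [ 0.00000000e+00,  0.00000000e+00,  0.00000000e+00,
         1.00000000e+00]])}
```

View pics/top0.png

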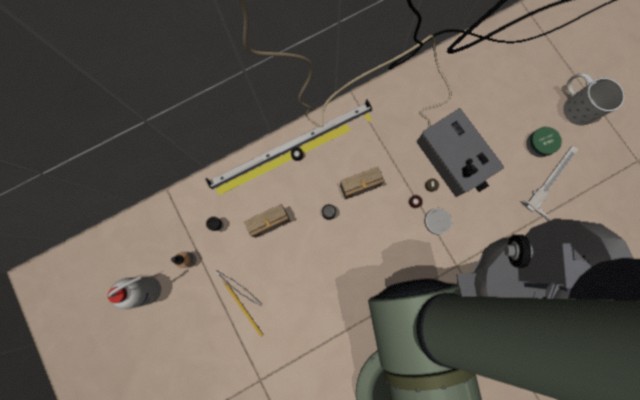

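View pics/scene0.png

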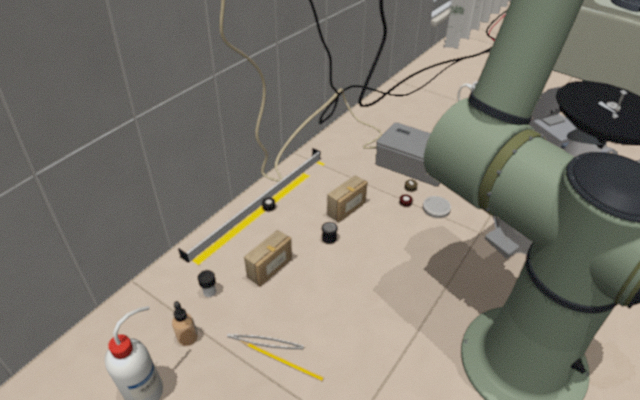

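The top view shows the rail running from about (208,183) to (370,105), at a slant. The boxes are near (267,220) and (362,182), with the loupe at (329,211) between them. Specimen_3 is at (297,154), and the eyepiece at (214,224).

```bash
cat > h.py <<'E'
import numpy as np, cv2
from bench import observe, optics
def cam(n):
    s=observe(); c=optics.read_camera(n)
    c["K"]=np.array([[c["fx"],0,c["cx"]],[0,c["fy"],c["cy"]],[0,0,1.]])
    if n=="wrist":
        T=np.eye(4);T[:3,:3]=s["eef_rot"];T[:3,3]=s["tool_pos"];M=T@c["T_tool_cam"]
    else: M=np.linalg.inv(c["view"])
    c["M"]=M; return c
def ray(c,px,z):
    px=np.atleast_2d(np.array(px,float))
    u=cv2.undistortPoints(px.reshape(-1,1,2),c["K"],c["D"]).reshape(-1,2)
    d=np.c_[u[:,0],-u[:,1],-np.ones(len(u))]@c["M"][:3,:3].T
    o=c["M"][:3,3]; t=(z-o[2])/d[:,2]
    return o+d*t[:,None]
def proj(c,P):
    P=np.atleast_2d(P); V=np.linalg.inv(c["M"]); q=P@V[:3,:3].T+V[:3,3]
    q=q*[1,-1,-1]
    return cv2.projectPoints(q,np.zeros(3),np.zeros(3),c["K"],c["D"])[0].reshape(-1,2)
def crop(c,x0,y0,w,h,k,name): cv2.imwrite(name,cv2.resize(c["image"][y0:y0+h,x0:x0+w],None,fx=k,fy=k,interpolation=cv2.INTER_CUBIC))
E
python3 - <<'E'
from h import *
c=cam("top")
crop(c,190,90,200,150,4,"pics/topc.png")
hsv=cv2.cvtColor(c["image"],cv2.COLOR_BGR2HSV)
m=cv2.inRange(hsv,(22,150,120),(35,255,255))
for n,l in zip(*[["yel"],[m]]):
    for k in cv2.findContours(l,0,2)[0]:
        if cv2.contourArea(k)>20:
            r=cv2.minAreaRect(k);b=cv2.boxPoints(r);print(n,r,ray(c,b,0)[:,:2].round(4).tolist())
c=cam("scene");crop(c,170,140,200,150,4,"pics/scc.png")
E
```

```text
yel ((244.130859375, 310.25836181640625), (58.24738693237305, 1.8842333555221558), 55.00798416137695) [[0.2153, 0.3969], [0.2177, 0.3935], [0.1167, 0.3135], [0.1144, 0.3168]]
yel ((254.37181091308594, 172.7785186767578), (6.056563377380371, 81.39386749267578), 63.88608932495117) [[0.4422, 0.4349], [0.5322, 0.2651], [0.5188, 0.2583], [0.4292, 0.4278]]
yel ((324.20001220703125, 137.9000244140625), (6.260990142822266, 51.42955780029297), 63.43495178222656) [[0.5464, 0.2409], [0.6058, 0.1309], [0.5917, 0.124], [0.5325, 0.2339]]
```

View pics/topc.png

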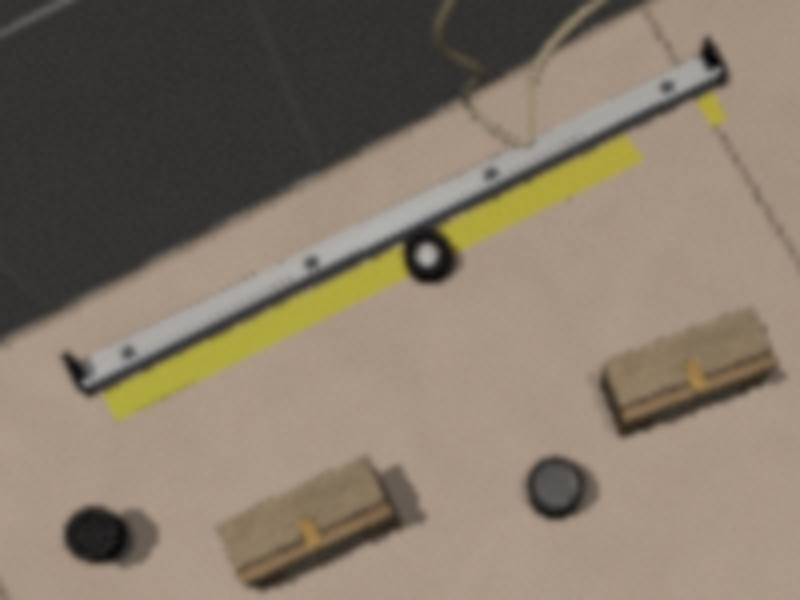

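View pics/scc.png

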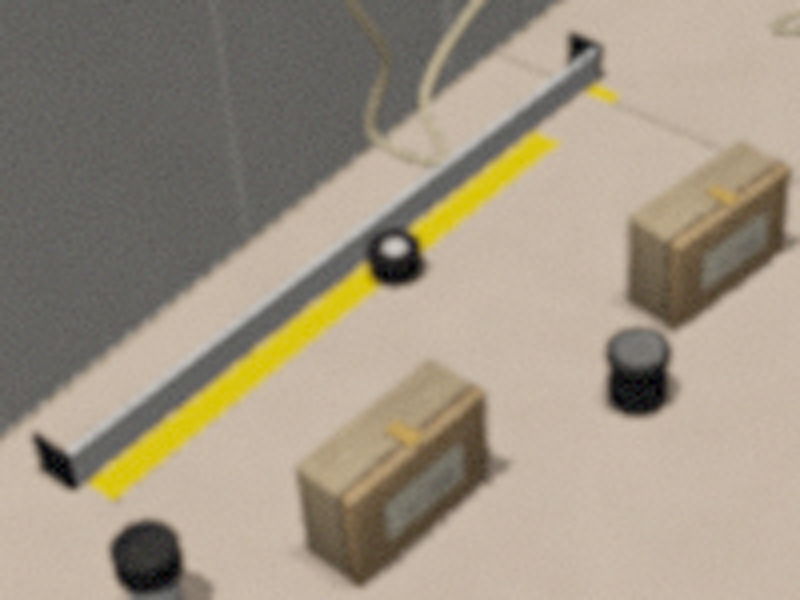

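The crops show the rail's front top edge from about (90,380) to (720,80) in the 4x top crop. Both boxes stand with their lids towards the robot, roughly parallel to the rail. Next I'll measure the rail and boxes.

```bash
python3 - <<'E'
from h import *
T=cam("top");S=cam("scene")
t=lambda *p:[(190+x/4-.375,90+y/4-.375) for x,y in p]
s=lambda *p:[(170+x/4-.375,140+y/4-.375) for x,y in p]
a=ray(T,t((90,385),(722,80)),.024);b=ray(S,s((78,455),(597,50)),.024)
print("rail top",a.round(3).tolist(),"scene",b.round(3).tolist())
m=(a+b).mean(0)/2; d=(a[1]-a[0]+b[1]-b[0])[:2];print("len",np.hypot(*(d/2)))
d/=-np.hypot(*d); X=np.array([d[1],-d[0]]);print("mid",m,"yaw",np.degrees(np.arctan2(X[1],X[0])))
def rf(P):return np.c_[(P[:,:2]-m[:2])@X,(P[:,:2]-m[:2])@d]
# top face corners: backleft, backright, frontright, frontleft
for n,pt,ps in(("L",[(218,527),(370,458),(398,508),(245,585)],[(300,470),(432,360),(485,392),(345,498)]),
 ("R",[(606,368),(752,310),(775,362),(622,422)],[(630,220),(738,145),(790,172),(672,243)])):
    for c,p in((T,t(*pt)),(S,s(*ps))):
        P=ray(c,p,.061);print(n,rf(P).round(4).tolist(),"cent",rf(P).mean(0),P.mean(0))
for n,p,z in(("spec3",(428,255),.019),("loupe",(556,487),.035),("eyep",(96,535),.046)):
    P=ray(T,t(p),z);print(n,rf(P),P)
E
```

```text
rail top [[0.442, 0.438, 0.024], [0.632, 0.075, 0.024]] scene [[0.438, 0.437, 0.024], [0.635, 0.075, 0.024]]
len 0.4107567288926889
mid [0.53676369 0.25625485 0.024     ] yaw 28.07195958121043
L [[-0.1131, 0.1689], [-0.1168, 0.0793], [-0.1483, 0.0778], [-0.1481, 0.1692]] cent [-0.13157055  0.12380118] [0.36241309 0.30357724 0.061     ]
L [[-0.1175, 0.1703], [-0.1186, 0.0823], [-0.1513, 0.0834], [-0.1442, 0.1702]] cent [-0.13290483  0.12653717] [0.35994827 0.30536347 0.061     ]
R [[-0.1312, -0.058], [-0.139, -0.1448], [-0.1706, -0.1419], [-0.1618, -0.0518]] cent [-0.15063586 -0.09912863] [0.450497   0.09790174 0.061     ]
R [[-0.1321, -0.0552], [-0.1411, -0.1399], [-0.1753, -0.1375], [-0.1591, -0.0537]] cent [-0.15188499 -0.09658361] [0.44819719 0.09955954 0.061     ]
spec3 [[-0.01607147 -0.00249691]] [[0.52375791 0.24648877 0.019     ]]
loupe [[-0.1740362  -0.00522763]] [[0.3856616  0.16974424 0.035     ]]
eyep [[-0.08343867  0.23272031]] [[0.35362742 0.42233272 0.046     ]]
```

View pics/wrist0.png

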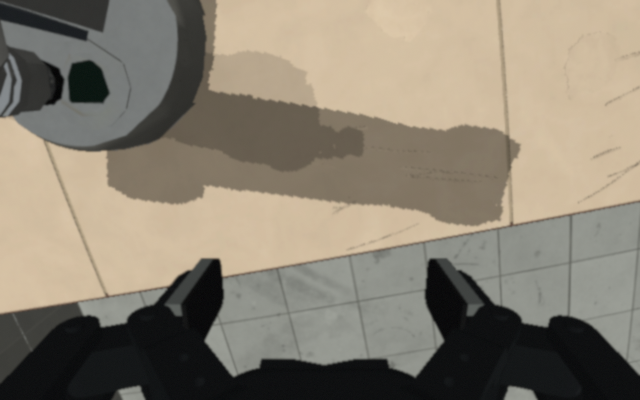

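Call:
move_arm(
  plan=[
    [[0, 0, -0.005, -0.119, 59], [0, 0, -0.005, -0.119, 59]],
  ],
)

```text
clock: 0.52
tool_pos: [0.1791, -0.5197, 0.241]
eef_rot: [[0.839, 0.544, -0.0], [0.544, -0.839, 0.001], [0.0, -0.001, -1.0]]
wrist_force: [-0.4, -0.6, 0.5]
opening: 0.0636
```

```bash
python3 - <<'E'
from h import *
s=observe();print(s["joint_pos"],s["tool_pos"],s["opening"]);R=s["eef_rot"];print(np.degrees(np.arctan2(R[1,0],R[0,0])))
E
```

```text
[-7.86808049e+01  1.83410780e+01 -1.00683642e+01  6.16434435e+01
  3.30438010e-04  6.83494070e+01] [ 0.1790924  -0.51971621  0.2410438 ] 0.06355940438590406
32.96977951163694
```

The wrist view shows the fingers and, in the upper left, a large round machine close to the path I planned. I'll find its height before moving on.

```bash
python3 - <<'E'
from h import *
T=cam("top");S=cam("scene")
crop(T,400,190,240,150,3,"pics/topm.png");crop(S,440,0,200,200,3,"pics/scm.png")
W=cam("wrist");cv2.imwrite("pics/w1.png",W["image"])
E
```

```text
(no output)
```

View pics/topm.png

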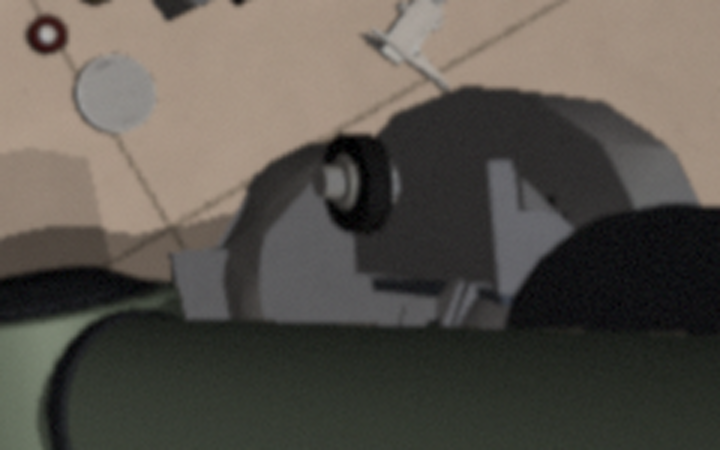

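View pics/scm.png

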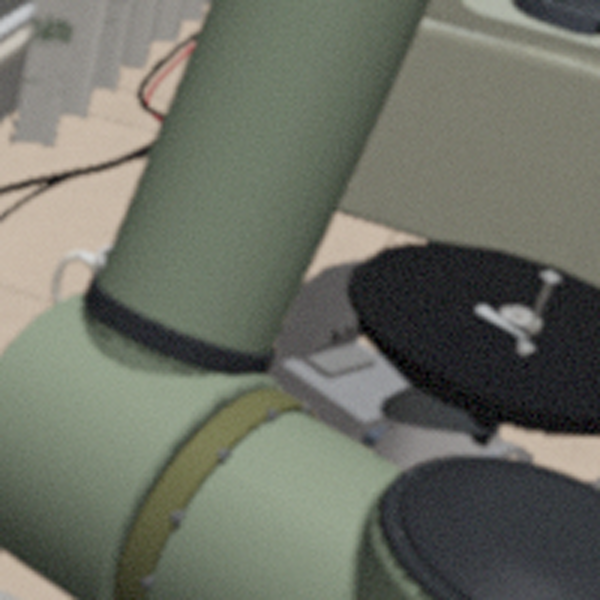

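View pics/w1.png

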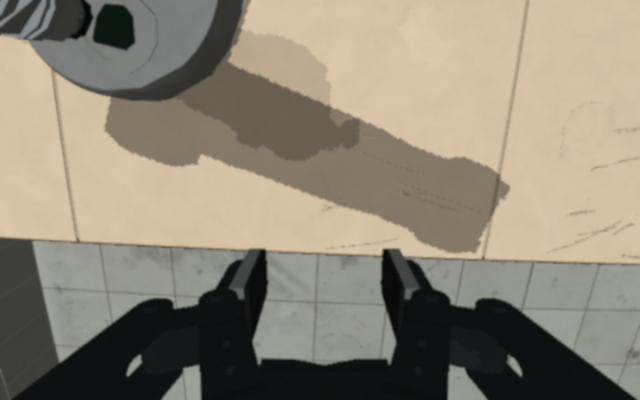

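```bash
python3 - <<'E'
from h import *
T=cam("top");S=cam("scene")
print("camS",S["M"][:3,3],"camT",T["M"][:3,3])
pts=dict(hub=(S,(613,106)),ledge=(S,(557,97)),front=(S,(600,142)),Ttop=(T,(627,258)),Tleft=(T,(570,292)),ringT=(T,(518,251)),machTopL=(T,(505,240)),machTopR=(T,(620,230)))
for z in(.05,.1,.15,.2,.25,.3,.35,.4):
    print(z,{k:ray(c,p,z)[0,:2].round(2).tolist() for k,(c,p) in pts.items()})
W=cam("wrist")
for z in (0,.05,.1,.15,.2,.3):print(z,ray(W,[(230,60),(150,100),(60,60),(115,25)],z)[:,:2].round(3).tolist())
print(ray(S,[(440+340/3,207/3),(440+440/3,440/3)],0))
E
```

```text
camS [-0.21432667  0.47934266  0.68838904] camT [0.2688865  0.17377804 0.87832711]
0.05 {'hub': [0.48, -0.79], 'ledge': [0.58, -0.66], 'front': [0.36, -0.59], 'Ttop': [0.29, -0.46], 'Tleft': [0.22, -0.34], 'ringT': [0.3, -0.24], 'machTopL': [0.33, -0.21], 'machTopR': [0.35, -0.46]}
0.1 {'hub': [0.42, -0.69], 'ledge': [0.52, -0.57], 'front': [0.31, -0.5], 'Ttop': [0.29, -0.43], 'Tleft': [0.22, -0.31], 'ringT': [0.3, -0.21], 'machTopL': [0.32, -0.19], 'machTopR': [0.35, -0.42]}
0.15 {'hub': [0.37, -0.59], 'ledge': [0.45, -0.48], 'front': [0.27, -0.42], 'Ttop': [0.29, -0.39], 'Tleft': [0.23, -0.28], 'ringT': [0.3, -0.19], 'machTopL': [0.32, -0.16], 'machTopR': [0.34, -0.38]}
0.2 {'hub': [0.31, -0.49], 'ledge': [0.39, -0.39], 'front': [0.22, -0.33], 'Ttop': [0.29, -0.35], 'Tleft': [0.23, -0.24], 'ringT': [0.3, -0.16], 'machTopL': [0.32, -0.14], 'machTopR': [0.34, -0.34]}
0.25 {'hub': [0.26, -0.39], 'ledge': [0.33, -0.3], 'front': [0.18, -0.25], 'Ttop': [0.29, -0.31], 'Tleft': [0.23, -0.21], 'ringT': [0.3, -0.14], 'machTopL': [0.31, -0.12], 'machTopR': [0.33, -0.3]}
0.3 {'hub': [0.21, -0.
[... 387 characters left out ...]
b': [0.1, -0.09], 'ledge': [0.14, -0.03], 'front': [0.04, -0.0], 'Ttop': [0.28, -0.19], 'Tleft': [0.24, -0.12], 'ringT': [0.29, -0.06], 'machTopL': [0.3, -0.05], 'machTopR': [0.32, -0.19]}
0 [[0.225, -0.374], [0.143, -0.319], [0.129, -0.215], [0.192, -0.253]]
0.05 [[0.227, -0.388], [0.155, -0.34], [0.143, -0.249], [0.198, -0.283]]
0.1 [[0.229, -0.402], [0.168, -0.362], [0.157, -0.284], [0.204, -0.313]]
0.15 [[0.23, -0.416], [0.18, -0.383], [0.172, -0.319], [0.21, -0.343]]
0.2 [[0.232, -0.43], [0.193, -0.404], [0.186, -0.354], [0.216, -0.373]]
0.3 [[0.236, -0.459], [0.218, -0.447], [0.215, -0.424], [0.229, -0.432]]
[[ 0.79513918 -0.89601332  0.        ]
 [ 0.40390237 -0.61055061  0.        ]]
```

```bash
python3 - <<'E'
from h import *
for n in("top","scene"):
    a=cv2.imread(f"pics/{n}0.png");c=cam(n);d=cv2.absdiff(a,c["image"]).max(2)
    m=(cv2.GaussianBlur(d,(5,5),0)>18)
    ys,xs=np.nonzero(m);print(n,len(xs),xs.min() if len(xs) else 0,xs.max() if len(xs) else 0,ys.min() if len(xs) else 0,ys.max() if len(xs) else 0)
    print(proj(c,[[.179,-.52,.24],[.179,-.52,.4],[0,0,0],[0,0,.3]]))
E
```

```text
top 96 489 556 378 399
[[767.66922395 330.9437227 ]
 [927.90803218 355.29813462]
 [405.583944   393.98156711]
 [451.05645105 468.06907874]]
scene 21 502 580 3 93
[[677.71615813 119.081865  ]
 [708.41336627  48.44866781]
 [523.98692685 360.19635751]
 [596.95871311 229.56041684]]
```

The black disc stays in place when the arm moves. It is the top of a tall fixed instrument at about (0.21,-0.28), roughly 0.3 m high. I'll rise well above it before crossing.

Call:
move_arm(
  plan=[
    [[0, 0, -0.022, -0.119, 59], [0, 0, -0.022, -0.119, 59], [0, 0, -0.022, -0.119, 59], [0, 0, -0.022, -0.119, 59], [0, 0, -0.022, -0.119, 59], [0, 0, -0.022, -0.119, 59], [0, 0, -0.022, -0.119, 59], [0, 0, -0.022, -0.119, 59], [0, 0, -0.022, -0.119, 59], [0, 0, -0.022, -0.119, 59], [0, 0, -0.022, -0.119, 59], [0, 0, -0.022, -0.119, 59]],
  ],
)

```text
clock: 1.92
tool_pos: [0.1791, -0.5198, 0.5062]
eef_rot: [[-0.419, 0.908, -0.0], [0.908, 0.419, 0.0], [0.0, 0.0, -1.0]]
wrist_force: [0.4, -1.0, 0.1]
opening: 0.0504
```

```bash
python3 - <<'E'
from h import *
s=observe();print(s["joint_pos"],s["tool_pos"]);R=s["eef_rot"];print(np.degrees(np.arctan2(R[1,0],R[0,0])))
W=cam("wrist");cv2.imwrite("pics/w2.png",W["image"])
E
```

```text
[-7.86780617e+01  1.87184258e+01  2.87704871e+01  1.00053724e+02
 -3.75061907e-04 -1.34273041e+01] [ 0.17913379 -0.51980909  0.50624614]
114.74924232505991
```

View pics/w2.png

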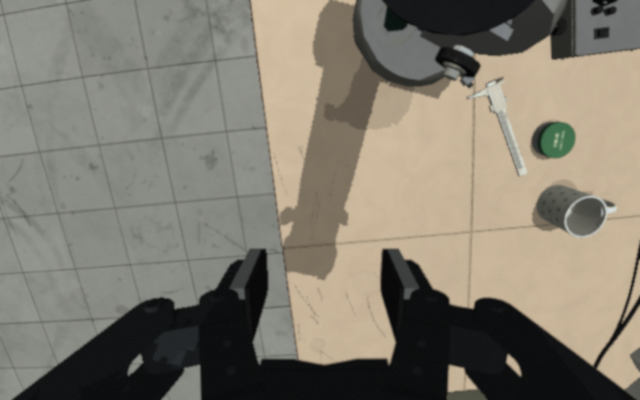

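The wrist view at 0.5 m shows the disc at the top edge, around (440,15), well below the tool. I'll finish the turn and then travel around it.

Call:
move_arm(
  plan=[
    [[0, 0, 0, -0.123, 59], [0, 0, 0, -0.123, 59], [0, 0, 0, -0.123, 59], [0, 0, 0, -0.123, 59], [0, 0, 0, -0.123, 59], [0, 0, 0, -0.123, 59], [0, 0, 0, -0.123, 59], [0, 0, 0, -0.123, 59], [0, 0, 0, -0.123, 59], [0, 0, 0, -0.123, 59], [0, 0, 0, -0.123, 59], [0, 0, 0, -0.123, 59]],
  ],
)

```text
clock: 2.97
tool_pos: [0.1792, -0.52, 0.5049]
eef_rot: [[-0.944, -0.33, -0.0], [-0.33, 0.944, 0.0], [-0.0, 0.0, -1.0]]
wrist_force: [0.1, 0.5, 0.3]
opening: 0.0503
```

```bash
cat >> h.py <<'E'
def to(*w):
    s=observe();R=s["eef_rot"];p=s["tool_pos"]
    print("pos",p.round(4),"yaw",np.degrees(np.arctan2(R[1,0],R[0,0])).round(2),"j",s["joint_pos"].round(1))
    for q in w:
        print("shift",(R.T@(np.array(q)-p)).round(4));p=np.array(q)
E
python3 -c "
from h import *
to((.40,-.25,.5),(.402,.073,.4))"
```

```text
pos [ 0.1792 -0.52    0.5049] yaw -160.71 j [-78.7  18.7  28.6  99.9   0.  -98. ]
shift [-0.2976  0.1819  0.005 ]
shift [-0.1086  0.3042  0.1001]
```

Call:
move_arm(
  plan=[
    [[-0.033, 0.0202, 0, 0, 59], [-0.033, 0.0202, 0, 0, 59], [-0.033, 0.0202, 0, 0, 59], [-0.033, 0.0202, 0, 0, 59], [-0.033, 0.0202, 0, 0, 59], [-0.033, 0.0202, 0, 0, 59], [-0.033, 0.0202, 0, 0, 59], [-0.033, 0.0202, 0, 0, 59], [-0.033, 0.0202, 0, 0, 59]],
  ],
)

```text
clock: 3.72
tool_pos: [0.4014, -0.2496, 0.5052]
eef_rot: [[-0.946, -0.325, 0.0], [-0.325, 0.946, -0.0], [-0.0, -0.0, -1.0]]
wrist_force: [0.4, -0.5, -0.7]
opening: 0.0505
```

Call:
move_arm(
  plan=[
    [[-0.011, 0.0304, 0.01, 0, 59], [-0.011, 0.0304, 0.01, 0, 59], [-0.011, 0.0304, 0.01, 0, 59], [-0.011, 0.0304, 0.01, 0, 59], [-0.011, 0.0304, 0.01, 0, 59], [-0.011, 0.0304, 0.01, 0, 59], [-0.011, 0.0304, 0.01, 0, 59], [-0.011, 0.0304, 0.01, 0, 59], [-0.011, 0.0304, 0.01, 0, 59], [-0.011, 0.0304, 0.01, 0, 59], [0, 0, 0, -0.065, 59]],
  ],
)

```text
clock: 4.63
tool_pos: [0.4041, 0.0764, 0.4034]
eef_rot: [[-0.92, -0.392, -0.003], [-0.392, 0.92, 0.002], [0.002, 0.003, -1.0]]
wrist_force: [0.4, -0.7, 0.3]
opening: 0.0505
```

```bash
python3 -c "
from h import *
to((.402,.073,.3))
W=cam('wrist');cv2.imwrite('pics/w3.png',W['image'])"
```

```text
pos [0.4041 0.0764 0.4034] yaw -156.9 j [  0.3   0.2  -8.6  81.4   0.1 -22.8]
shift [ 0.0031 -0.0027  0.1034]
```

View pics/w3.png

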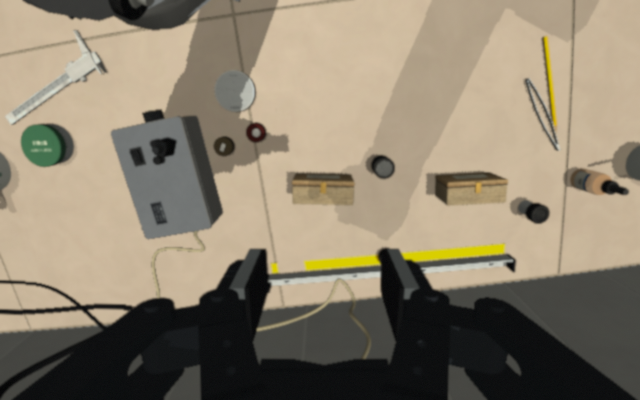

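The wrist view shows both boxes (R near (323,188), L near (470,188)), the loupe at (382,166) and the rail along the bottom. I'll refine the box poses from this one.

```bash
python3 - <<'E'
from h import *
W=cam("wrist");crop(W,270,120,260,160,3,"pics/w3c.png")
E
```

```text
(no output)
```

View pics/w3c.png

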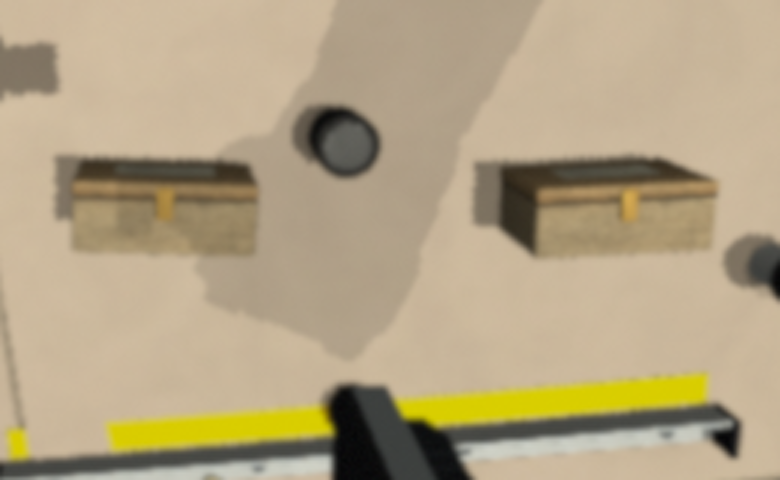

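```bash
cat >> h.py <<'E'
m=np.array([.5368,.2563]);A=np.radians(28.07);X=np.array([np.cos(A),np.sin(A)]);d=np.array([-X[1],X[0]])
def rf(P):P=np.atleast_2d(P);return np.c_[(P[:,:2]-m)@X,(P[:,:2]-m)@d]
def wf(a,b):return m+a*X+b*d
E
python3 - <<'E'
from h import *
W=cam("wrist");w=lambda *p:[(270+x/3-.33,120+y/3-.33) for x,y in p]
for n,p in(("R",[(72,182),(257,184),(256,254),(74,250)]),("L",[(505,183),(716,183),(712,250),(540,255)]),("L2",[(535,185),(716,183),(712,250),(540,255)])):
    P=ray(W,w(*p),.061);q=rf(P);f=q[1]-q[0];print(n,q.round(4).tolist(),q.mean(0),P.mean(0),"rel yaw",np.degrees(np.arctan2(-f[0],f[1])))
P=ray(W,w((0,462),(712,415)),.024);print(rf(P)); print(rf(ray(W,w((348,145)),.035)))
to((*wf(-.205,-.098),.2),(*wf(-.205,-.098),.042))
E
```

```text
R [[-0.1707, -0.1453], [-0.1619, -0.057], [-0.127, -0.0597], [-0.1369, -0.1482]] [-0.14912742 -0.10255226] [0.4534699  0.09563872 0.061     ] rel yaw -5.728138295816101
L [[-0.1519, 0.0626], [-0.1429, 0.1668], [-0.1088, 0.1667], [-0.114, 0.08]] [-0.12940862  0.11901886] [0.36660896 0.30042585 0.061     ] rel yaw -4.910714768979252
L2 [[-0.1496, 0.0772], [-0.1429, 0.1668], [-0.1088, 0.1667], [-0.114, 0.08]] [-0.12884376  0.12267851] [0.36538533 0.30392083 0.061     ] rel yaw -4.274001257488148
[[-0.00766796 -0.20768773]
 [ 0.00067302  0.19257777]]
[[-0.17197379 -0.00823819]]
pos [0.4053 0.0723 0.4051] yaw -157.29 j [ -0.2   0.1  -8.4  81.5  -0.  -22.9]
shift [0.0025 0.0022 0.2051]
shift [-1.00e-04  0.00e+00  1.58e-01]
```

Box R is turned about -5.5° from the rail and the tool yaw already matches it. I'll descend behind it.

Call:
move_arm(
  plan=[
    [[0.0005, 0, 0.033, 0, 59], [0, 0, 0.033, 0, 59], [0, 0, 0.033, 0, 59], [0, 0, 0.033, 0, 59], [0, 0, 0.033, 0, 59], [0, 0, 0.033, 0, 59], [0, 0, 0.033, 0, 59], [0, 0, 0.033, 0, 59], [0, 0, 0.033, 0, 59], [0, 0, 0.033, 0, 59], [0, 0, 0.033, 0, 59], [0, 0, 0, 0, 59]],
  ],
)

```text
clock: 5.78
tool_pos: [0.4014, 0.0705, 0.0381]
eef_rot: [[-0.924, -0.383, -0.008], [-0.383, 0.924, -0.0], [0.008, 0.003, -1.0]]
wrist_force: [-1.7, 0.2, 0.1]
opening: 0.0505
```

```bash
python3 -c "
from h import *
to((*wf(-.205,-.098),.042))
W=cam('wrist');cv2.imwrite('pics/w4.png',W['image'])
W=cam('scene');crop(W,230,130,200,150,4,'pics/s4.png')"
```

```text
pos [0.4014 0.0705 0.0381] yaw -157.5 j [ -0.4  19.2 -45.1  26.1  -0.  -22.9]
shift [-0.0017  0.0024 -0.004 ]
```

View pics/s4.png

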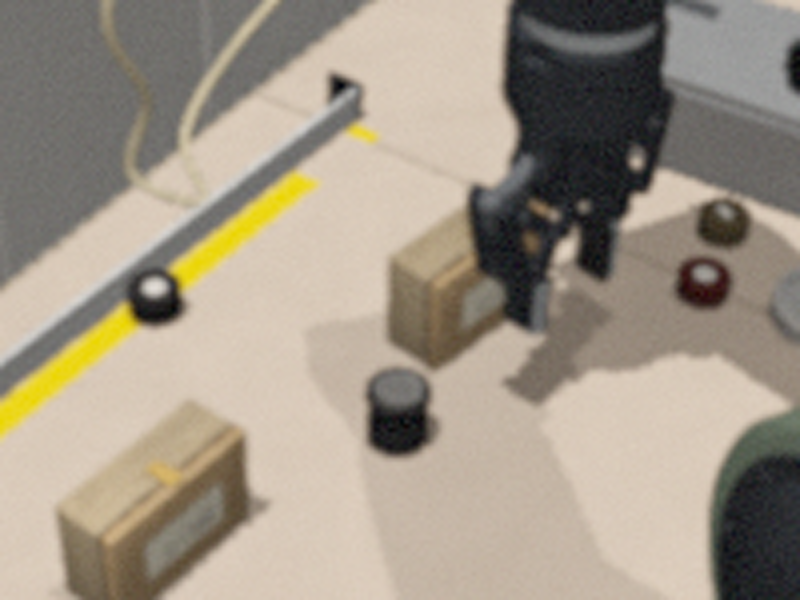

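View pics/w4.png

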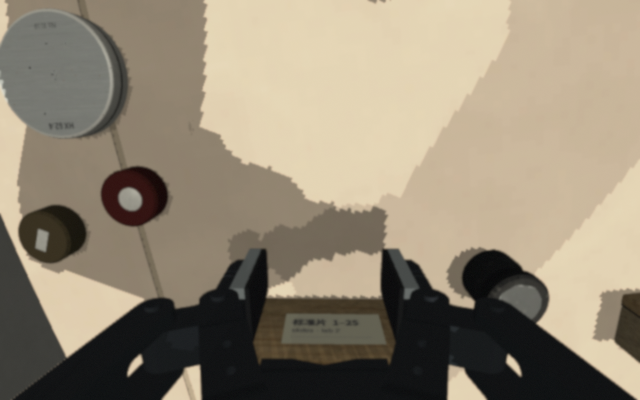

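The fingers stand centred behind box R, clear of the loupe and the specimens. Now the tipping push.

Call:
move_arm(
  plan=[
    [[-0.005, 0, -0.005, 0, 59], [-0.005, 0, 0, 0, 59], [-0.005, 0, 0, 0, 59], [-0.005, 0, 0, 0, 59], [-0.005, 0, 0, 0, 59], [-0.004, 0, 0, 0, 59], [-0.004, 0, 0, 0, 59], [-0.004, 0, 0, 0, 59], [-0.004, 0, 0, 0, 59], [-0.004, 0, 0, 0, 59], [-0.004, 0, 0, 0, 59], [-0.004, 0, 0, 0, 59]],
  ],
)

```text
clock: 6.88
tool_pos: [0.4543, 0.0925, 0.0472]
eef_rot: [[-0.922, -0.387, 0.0], [-0.387, 0.922, 0.0], [-0.0, 0.0, -1.0]]
wrist_force: [0.7, 0.2, 0.3]
opening: 0.0503
```

```bash
python3 -c "
from h import *
to()
W=cam('wrist');cv2.imwrite('pics/w5.png',W['image'])
W=cam('scene');crop(W,230,130,200,150,4,'pics/s5.png')"
```

```text
pos [0.4543 0.0925 0.0472] yaw -157.24 j [  2.4  22.5 -37.2  30.2   0.  -20.4]
```

View pics/s5.png

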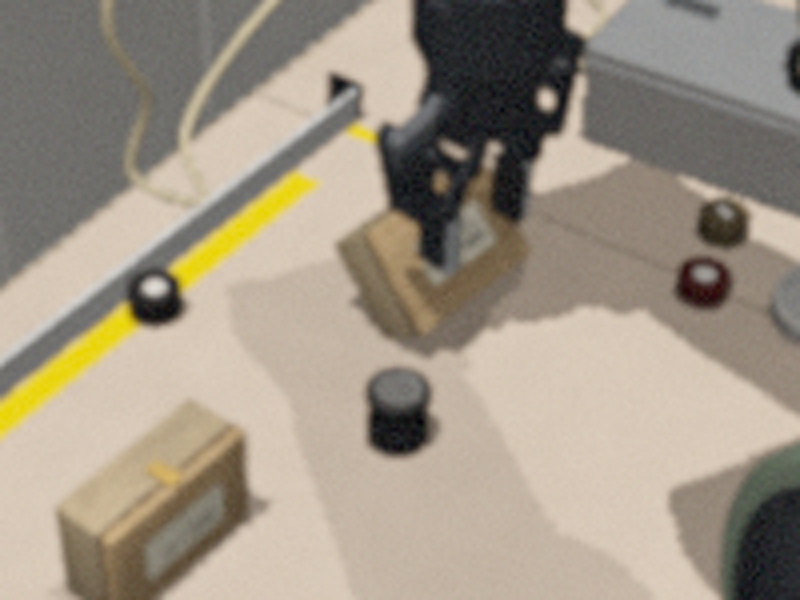

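Box R is rocking at about 30°, right at its balance. I'll carry on a little further and then wait.

Call:
move_arm(
  plan=[
    [[-0.004, 0, 0, 0, 59], [-0.004, 0, 0, 0, 59], [-0.004, 0, 0, 0, 59], [0, 0, 0, 0, 59], [0, 0, 0, 0, 59], [0, 0, 0, 0, 59], [0, 0, 0, 0, 59]],
  ],
)

```text
clock: 7.57
tool_pos: [0.4647, 0.0969, 0.0472]
eef_rot: [[-0.922, -0.387, -0.0], [-0.387, 0.922, -0.0], [0.0, 0.0, -1.0]]
wrist_force: [0.5, 0.1, 0.4]
opening: 0.051
```

```bash
python3 -c "
from h import *
to()
W=cam('wrist');cv2.imwrite('pics/w6.png',W['image'])
W=cam('scene');crop(W,230,130,200,150,4,'pics/s6.png')"
```

```text
pos [0.4647 0.0969 0.0472] yaw -157.24 j [  2.9  23.4 -35.6  31.   -0.  -19.9]
```

View pics/s6.png

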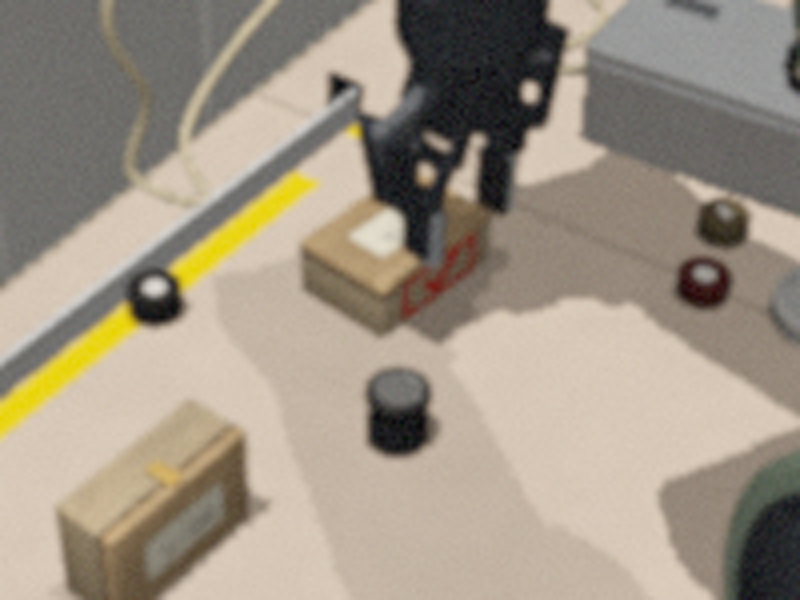

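View pics/w6.png

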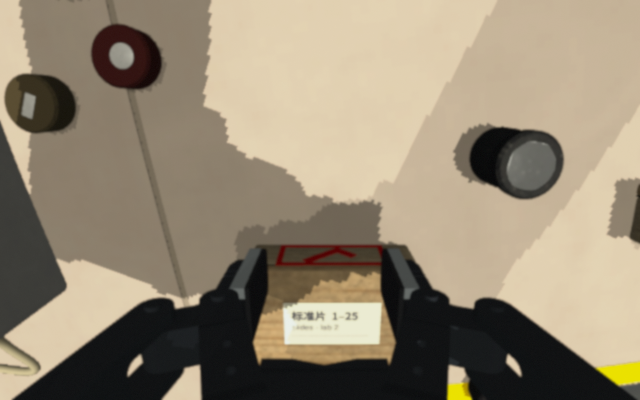

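Box R lies lid up with the red stamp facing the robot (wrist view (330,255)), so it is box_a. Next is box L: I'll rise and move across.

```bash
python3 -c "
from h import *
p=observe()['tool_pos']
to((p[0],p[1],.15),(*wf(-.187,.125),.15),(*wf(-.187,.125),.043))"
```

```text
pos [0.4647 0.0969 0.0472] yaw -157.25 j [  2.9  23.4 -35.6  31.    0.  -19.9]
shift [ 0.      0.     -0.1028]
shift [0.0697 0.2263 0.    ]
shift [-0.    -0.     0.107]
```

Call:
move_arm(
  plan=[
    [[0, 0, -0.034, 0, 59], [0, 0, -0.034, 0, 59], [0, 0, -0.034, 0, 59], [0.01, 0.0323, 0, 0, 59], [0.01, 0.0323, 0, 0, 59], [0.01, 0.0323, 0, 0, 59], [0.01, 0.0323, 0, 0, 59], [0.01, 0.0323, 0, 0, 59], [0.01, 0.0323, 0, 0, 59], [0.01, 0.0323, 0, 0, 59], [0, 0, 0, -0.05, 59], [0, 0, 0, 0, 59]],
  ],
)

```text
clock: 8.67
tool_pos: [0.3115, 0.2794, 0.1493]
eef_rot: [[-0.9, -0.437, 0.0], [-0.437, 0.9, -0.0], [0.0, -0.0, -1.0]]
wrist_force: [0.7, -0.6, -0.2]
opening: 0.0505
```

```bash
python3 -c "
from h import *
to((*wf(-.187,.125),.045))
W=cam('wrist');cv2.imwrite('pics/w7.png',W['image'])"
```

```text
pos [0.3115 0.2794 0.1493] yaw -154.09 j [ 31.8   9.6 -36.5  43.9  -0.    5.9]
shift [-0.001  -0.0013  0.1043]
```

View pics/w7.png

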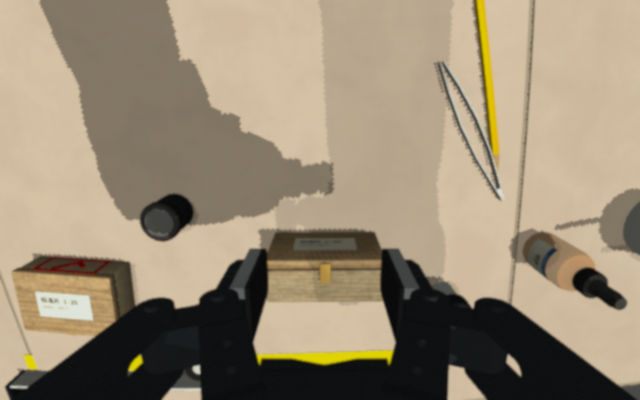

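The fingers sit centred and square behind box L (its front top edge spans columns 267–383 at row 265), so I'll descend and push.

Call:
move_arm(
  plan=[
    [[0, 0, 0.026, 0, 59], [0, 0, 0.026, 0, 59], [0, 0, 0.026, 0, 59], [0, 0, 0.026, 0, 59], [0, 0, 0, 0, 59]],
  ],
)

```text
clock: 9.13
tool_pos: [0.311, 0.2757, 0.0419]
eef_rot: [[-0.903, -0.429, -0.006], [-0.429, 0.903, -0.004], [0.007, -0.001, -1.0]]
wrist_force: [-0.7, -0.5, 0.3]
opening: 0.0505
```

Call:
move_arm(
  plan=[
    [[-0.005, 0, 0, 0, 59], [-0.005, 0, 0, 0, 59], [-0.005, 0, 0, 0, 59], [-0.005, 0, 0, 0, 59], [-0.005, 0, 0, 0, 59], [-0.004, 0, 0, 0, 59], [-0.004, 0, 0, 0, 59], [-0.004, 0, 0, 0, 59], [-0.004, 0, 0, 0, 59], [-0.004, 0, 0, 0, 59], [-0.004, 0, 0, 0, 59], [-0.004, 0, 0, 0, 59]],
  ],
)

```text
clock: 10.13
tool_pos: [0.3612, 0.3015, 0.0453]
eef_rot: [[-0.902, -0.432, 0.0], [-0.432, 0.902, 0.0], [-0.0, -0.0, -1.0]]
wrist_force: [-0.5, -0.8, -0.0]
opening: 0.0507
```

```bash
python3 -c "
from h import *
to()
W=cam('scene');crop(W,190,130,200,150,4,'pics/s8.png')"
```

```text
pos [0.3612 0.3015 0.0453] yaw -154.38 j [ 30.9  23.3 -36.3  30.4  -0.    5.2]
```

View pics/s8.png

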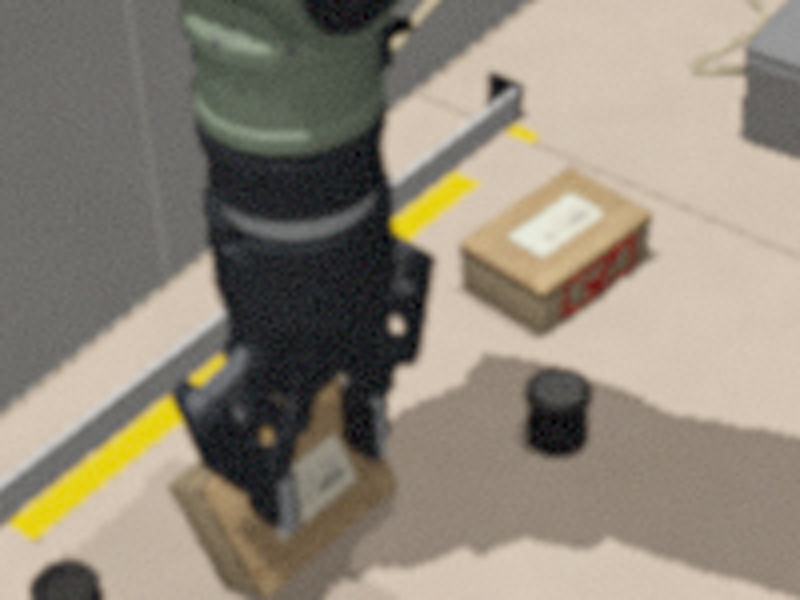

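Box L is about to fall. I'll finish the push, back off and lift.

Call:
move_arm(
  plan=[
    [[-0.004, 0, 0, 0, 59], [-0.004, 0, 0, 0, 59], [-0.004, 0, 0, 0, 59], [0, 0, 0, 0, 59], [0, 0, 0, 0, 59], [0, 0, 0, 0, 59], [0, 0, 0, 0, 59]],
  ],
)

```text
clock: 10.77
tool_pos: [0.3713, 0.3063, 0.0452]
eef_rot: [[-0.902, -0.432, -0.0], [-0.432, 0.902, -0.0], [0.0, -0.0, -1.0]]
wrist_force: [0.3, -0.5, -0.3]
opening: 0.0504
```

Call:
move_arm(
  plan=[
    [[0.01, 0, -0.03, 0, 59], [0.02, 0, -0.034, 0, 59], [0.02, 0, -0.034, 0, 59], [0.02, 0, -0.034, 0, 59], [0.02, 0, -0.034, 0, 59], [0, 0, 0, 0, 59]],
  ],
)

```text
clock: 11.27
tool_pos: [0.2897, 0.2677, 0.2166]
eef_rot: [[-0.901, -0.433, 0.005], [-0.433, 0.901, 0.004], [-0.006, 0.001, -1.0]]
wrist_force: [0.8, -0.1, -0.0]
opening: 0.0505
```

```bash
python3 -c "
from h import *
to()
W=cam('scene');crop(W,170,130,200,150,4,'pics/s9.png')
W=cam('wrist');cv2.imwrite('pics/w9.png',W['image'])"
```

```text
pos [0.2897 0.2677 0.2166] yaw -154.32 j [ 32.    2.4 -33.6  53.5   0.    6.3]
```

View pics/s9.png

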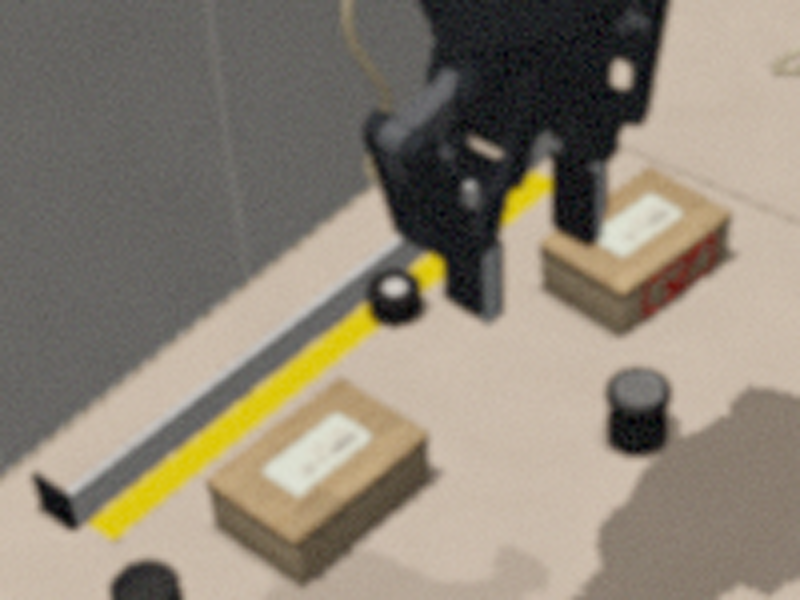

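View pics/w9.png

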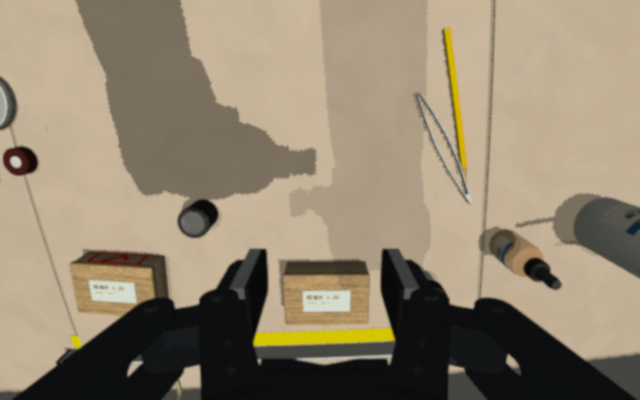

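Both boxes lie flat, lid up. Box L's near side is bare wood and box R's carries the stamp. Now I'll measure both poses.

```bash
python3 - <<'E'
from h import *
S=cam("scene");W=cam("wrist");T=cam("top")
crop(T,190,90,200,150,4,"pics/t10.png");crop(W,50,220,220,120,3,"pics/w10.png")
s=lambda *p:[(170+x/4-.375,130+y/4-.375) for x,y in p]
# far-left,far-right,near-right,near-left
for n,c,p in(("L",S,s((212,487),(343,380),(430,436),(303,540))),("R",S,s((545,243),(650,170),(730,215),(622,292)))):
    P=ray(c,p,.036);q=rf(P);f=q[0]-q[1]+q[3]-q[2];print(n,q.round(3).tolist(),q.mean(0),np.degrees(np.arctan2(-f[0],f[1])))
E
```

```text
L [[-0.058, 0.17], [-0.058, 0.08], [-0.116, 0.083], [-0.114, 0.168]] [-0.08631712  0.12494501] -0.7350696272566482
R [[-0.071, -0.063], [-0.078, -0.149], [-0.136, -0.143], [-0.127, -0.056]] [-0.10304869 -0.10270172] -5.275437599784833
```

View pics/t10.png

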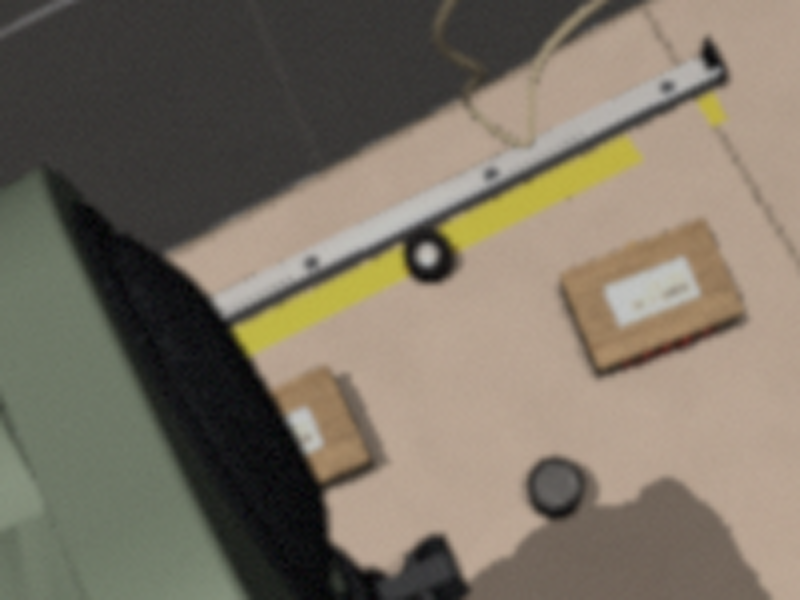

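View pics/w10.png

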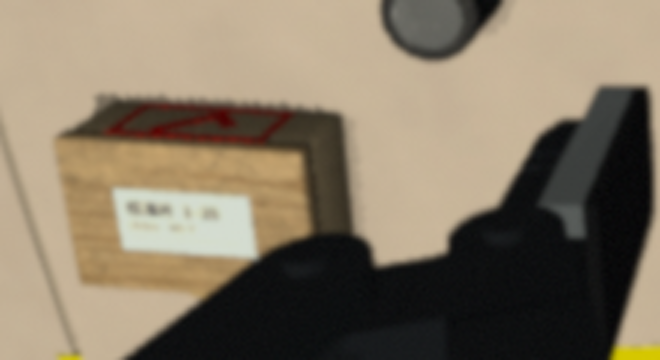

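Box_a's centre is at rail (-0.103,-0.103), turned -5.3°, and box_b's at (-0.086,0.125), so both are well clear of the rail. Now I'll move behind box_a with the tool square to the rail.

```bash
python3 -c "
from h import *
to((*wf(-.182,-.103),.15),(*wf(-.182,-.103),.013))"
```

```text
pos [0.2902 0.2673 0.2103] yaw -154.39 j [ 31.9   3.2 -33.9  53.   -0.    6.3]
shift [-0.0404 -0.2272  0.0602]
shift [-0.0002  0.      0.137 ]
```

Call:
move_arm(
  plan=[
    [[-0.005, -0.0284, 0.0075, 0, 59], [-0.005, -0.0284, 0.0075, 0, 59], [-0.005, -0.0284, 0.0075, 0, 59], [-0.005, -0.0284, 0.0075, 0, 59], [-0.005, -0.0284, 0.0075, 0, 59], [-0.005, -0.0284, 0.0075, 0, 59], [-0.005, -0.0284, 0.0075, 0, 59], [-0.005, -0.0284, 0.0075, 0, 59], [0, 0, 0, -0.043, 59], [0, 0, 0, 0, 59]],
  ],
)

```text
clock: 12.35
tool_pos: [0.4245, 0.0786, 0.1491]
eef_rot: [[-0.883, -0.469, -0.004], [-0.469, 0.883, 0.0], [0.004, 0.002, -1.0]]
wrist_force: [-0.5, -0.1, 0.5]
opening: 0.0505
```

```bash
python3 -c "
from h import *
to((*wf(-.182,-.103),.013))
W=cam('wrist');cv2.imwrite('pics/w11.png',W['image'])"
```

```text
pos [0.4245 0.0786 0.1491] yaw -152.06 j [  0.7  11.1 -34.6  44.5   0.  -27.3]
shift [-0.0012  0.0007  0.1361]
```

View pics/w11.png

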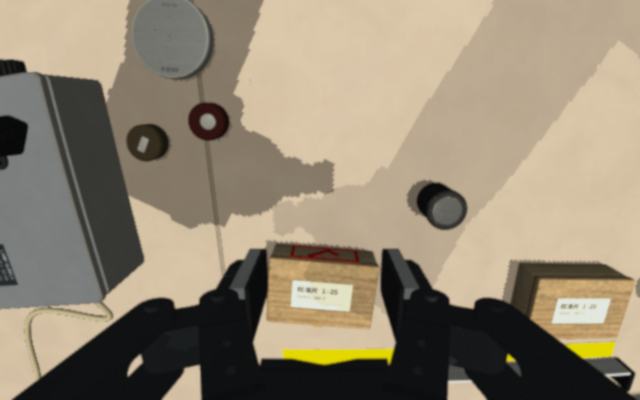

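Call:
move_arm(
  plan=[
    [[0, 0, 0.033, 0, 59], [0, 0, 0.033, 0, 59], [0, 0, 0.033, 0, 59], [0, 0, 0.02, 0, 59], [0, 0, 0.012, 0, 59], [0, 0, 0, 0, 59], [0, 0, 0, 0, 59]],
  ],
)

```text
clock: 12.98
tool_pos: [0.4234, 0.0806, 0.0196]
eef_rot: [[-0.882, -0.471, -0.003], [-0.471, 0.882, 0.0], [0.002, 0.001, -1.0]]
wrist_force: [-0.4, -0.2, -0.1]
opening: 0.0502
```

Call:
move_arm(
  plan=[
    [[-0.006, 0, 0, 0, 59], [-0.006, 0, 0, 0, 59], [-0.006, 0, 0, 0, 59], [-0.006, 0, 0, 0, 59], [-0.005, 0, 0, 0, 59], [-0.005, 0, 0, 0, 59], [-0.005, 0, 0, 0, 59], [-0.005, 0, 0, 0, 59], [-0.005, 0, 0, 0, 59], [-0.005, 0, 0, 0, 59], [0, 0, 0, 0, 59]],
  ],
)

```text
clock: 13.9
tool_pos: [0.4735, 0.1059, 0.0203]
eef_rot: [[-0.882, -0.471, 0.001], [-0.471, 0.882, 0.0], [-0.001, -0.0, -1.0]]
wrist_force: [0.2, -1.1, -0.1]
opening: 0.0499
```

```bash
python3 - <<'E'
from h import *
to();print(rf(observe()["tool_pos"]),observe()["wrist_force"])
W=cam('wrist');cv2.imwrite('pics/w12.png',W['image'])
W=cam('scene');crop(W,230,110,200,150,4,'pics/s12.png')
E
```

```text
pos [0.4735 0.1059 0.0203] yaw -151.89 j [  3.9  26.8 -35.4  27.7   0.  -24.2]
[[-0.1266202  -0.10297978]] [ 0.22960236 -1.0812069  -0.11316962]
```

View pics/w12.png

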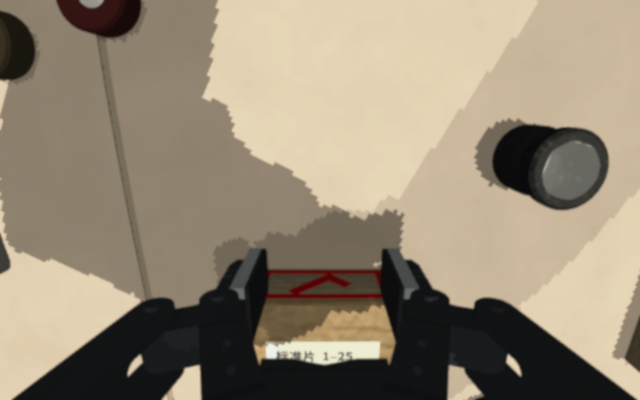

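View pics/s12.png

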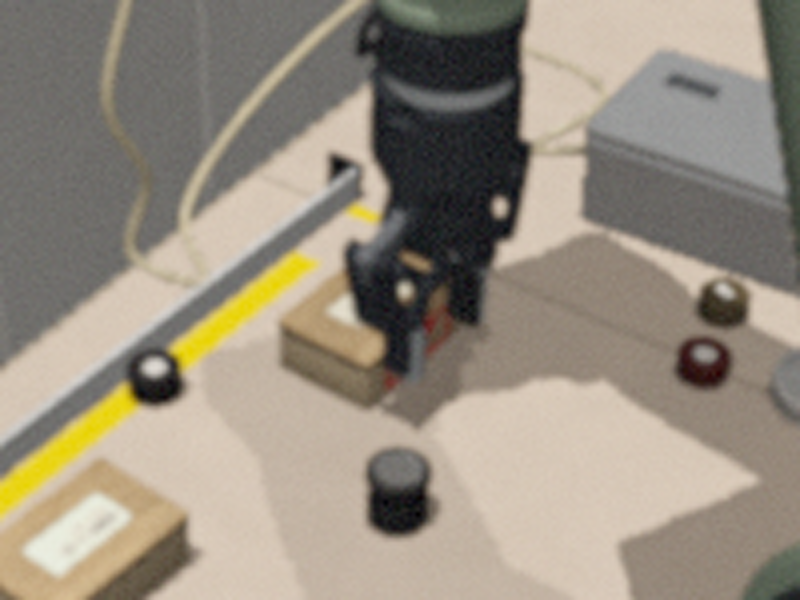

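The fingers are in full contact with the stamped side and the box is squared. About 54 mm remains to the rail.

Call:
move_arm(
  plan=[
    [[-0.004, 0, 0, 0, 59], [-0.004, 0, 0, 0, 59], [-0.004, 0, 0, 0, 59], [-0.004, 0, 0, 0, 59], [-0.004, 0, 0, 0, 59], [-0.004, 0, 0, 0, 59], [-0.004, 0, 0, 0, 59], [-0.004, 0, 0, 0, 59], [-0.004, 0, 0, 0, 59], [-0.004, 0, 0, 0, 59], [-0.004, 0, 0, 0, 59], [0, 0, 0, 0, 59]],
  ],
)

```text
clock: 15.0
tool_pos: [0.5123, 0.1265, 0.0204]
eef_rot: [[-0.882, -0.471, 0.001], [-0.471, 0.882, 0.0], [-0.001, -0.0, -1.0]]
wrist_force: [0.0, -0.5, -0.5]
opening: 0.0504
```

```bash
python3 - <<'E'
from h import *
to();print(rf(observe()["tool_pos"]),observe()["wrist_force"])
W=cam('wrist');cv2.imwrite('pics/w13.png',W['image'])
W=cam('scene');crop(W,230,110,200,150,4,'pics/s13.png')
W=cam('top');crop(W,260,80,160,120,5,'pics/t13.png')
E
```

```text
pos [0.5123 0.1265 0.0204] yaw -151.9 j [  5.8  30.1 -29.   30.9   0.  -22.3]
[[-0.08267688 -0.10300437]] [ 0.0428917  -0.53460651 -0.47505649]
```

View pics/s13.png

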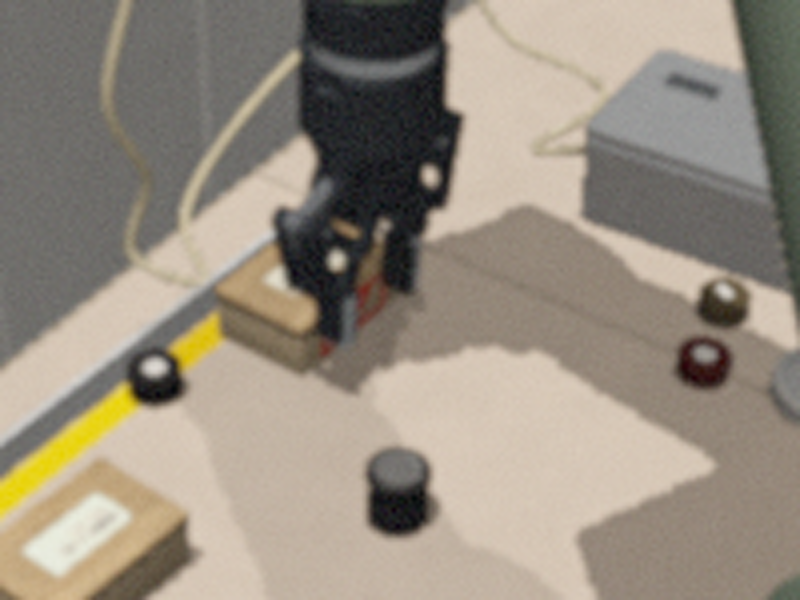

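View pics/t13.png

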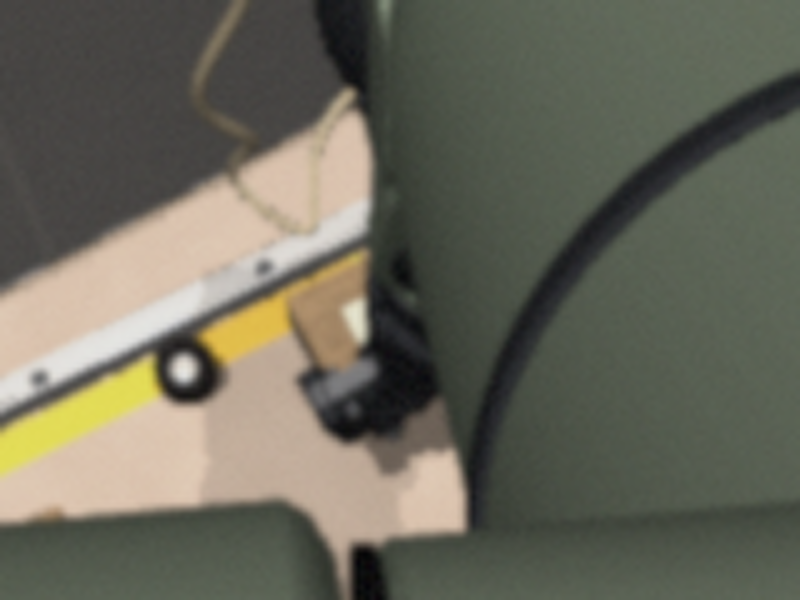

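A gap of about 10 mm is left. I'll continue in small steps and watch the force.

Call:
move_arm(
  plan=[
    [[-0.0015, 0, 0, 0, 59], [-0.0015, 0, 0, 0, 59], [-0.0015, 0, 0, 0, 59], [-0.0015, 0, 0, 0, 59], [-0.0015, 0, 0, 0, 59], [-0.0015, 0, 0, 0, 59], [0, 0, 0, 0, 59]],
  ],
)

```text
clock: 15.73
tool_pos: [0.5196, 0.1305, 0.0203]
eef_rot: [[-0.882, -0.471, 0.001], [-0.471, 0.882, 0.0], [-0.001, -0.0, -1.0]]
wrist_force: [-0.1, -0.2, -1.4]
opening: 0.0501
```

Call:
move_arm(
  plan=[
    [[-0.001, 0, 0, 0, 59], [-0.001, 0, 0, 0, 59], [0, 0, 0, 0, 59]],
  ],
)

```text
clock: 15.98
tool_pos: [0.5211, 0.1314, 0.0203]
eef_rot: [[-0.882, -0.471, 0.0], [-0.471, 0.882, 0.0], [-0.0, 0.0, -1.0]]
wrist_force: [0.5, -0.4, 0.4]
opening: 0.0507
```

Call:
move_arm(
  plan=[
    [[-0.001, 0, 0, 0, 59], [-0.001, 0, 0, 0, 59], [0, 0, 0, 0, 59]],
  ],
)

```text
clock: 16.23
tool_pos: [0.5229, 0.1324, 0.0203]
eef_rot: [[-0.882, -0.471, 0.0], [-0.471, 0.882, 0.0], [-0.0, 0.0, -1.0]]
wrist_force: [0.3, 0.1, 0.1]
opening: 0.0501
```

```bash
python3 - <<'E'
from h import *
to();print(rf(observe()["tool_pos"]),observe()["wrist_force"])
W=cam('scene');crop(W,260,130,100,75,8,'pics/s14.png')
E
```

```text
pos [0.5229 0.1324 0.0203] yaw -151.91 j [  6.4  31.  -27.1  31.8   0.  -21.7]
[[-0.07053812 -0.1028331 ]] [0.31838431 0.0613298  0.12071089]
```

View pics/s14.png

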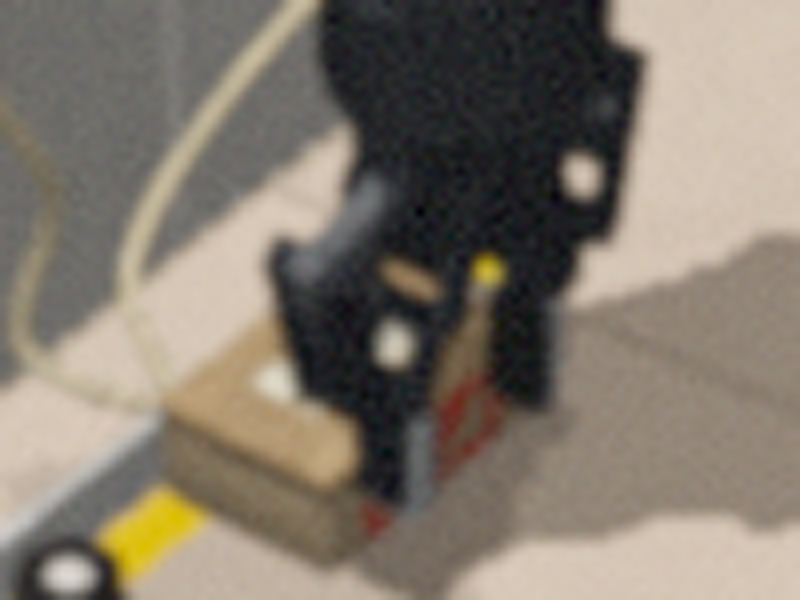

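No contact force yet, so I'll keep going gently.

Call:
move_arm(
  plan=[
    [[-0.001, 0, 0, 0, 59], [-0.001, 0, 0, 0, 59], [0, 0, 0, 0, 59]],
  ],
)

```text
clock: 16.53
tool_pos: [0.5247, 0.1332, 0.0203]
eef_rot: [[-0.882, -0.471, 0.0], [-0.471, 0.882, 0.0], [-0.0, 0.0, -1.0]]
wrist_force: [-0.0, -0.1, 0.4]
opening: 0.0502
```

Call:
move_arm(
  plan=[
    [[-0.001, 0, 0, 0, 59], [-0.001, 0, 0, 0, 59], [0, 0, 0, 0, 59]],
  ],
)

```text
clock: 16.78
tool_pos: [0.5247, 0.1334, 0.02]
eef_rot: [[-0.882, -0.471, -0.003], [-0.471, 0.882, -0.002], [0.003, -0.0, -1.0]]
wrist_force: [-5.4, -3.7, 4.5]
opening: 0.0505
```

The force has risen to about 6.5 N and the TCP has stopped, so the box is against the rail. I'll press 1 mm more to seat it, then release.

Call:
move_arm(
  plan=[
    [[-0.001, 0, 0, 0, 59], [0, 0, 0, 0, 59]],
  ],
)

```text
clock: 16.95
tool_pos: [0.5246, 0.1334, 0.0199]
eef_rot: [[-0.882, -0.47, -0.004], [-0.47, 0.882, -0.003], [0.005, -0.0, -1.0]]
wrist_force: [-6.3, -3.8, 5.0]
opening: 0.0503
```

Call:
move_arm(
  plan=[
    [[0.004, 0, 0, 0, 59], [0.006, 0, 0, 0, 59], [0.02, 0, 0, 0, 59], [0.02, 0, -0.02, 0, 59], [0.02, 0, -0.034, 0, 59], [0.02, 0, -0.034, 0, 59], [0.02, 0, -0.034, 0, 59], [0.02, 0, -0.034, 0, 59], [0, 0, -0.034, 0, 59], [0, 0, 0, 0, 59]],
  ],
)

```text
clock: 17.78
tool_pos: [0.4155, 0.0732, 0.2165]
eef_rot: [[-0.883, -0.47, 0.011], [-0.47, 0.883, 0.001], [-0.01, -0.005, -1.0]]
wrist_force: [1.7, -0.6, -0.3]
opening: 0.0504
```

```bash
python3 - <<'E'
from h import *
to();print(observe()["wrist_force"])
W=cam('wrist');cv2.imwrite('pics/w15.png',W['image'])
W=cam('scene');crop(W,170,110,200,150,4,'pics/s15.png')
W=cam('top');crop(W,190,90,200,150,4,'pics/t15.png')
E
```

```text
pos [0.4155 0.0732 0.2165] yaw -151.96 j [ -0.1   5.2 -30.6  53.5   0.  -28.1]
[ 1.69394796 -0.6158746  -0.25689307]
```

View pics/w15.png

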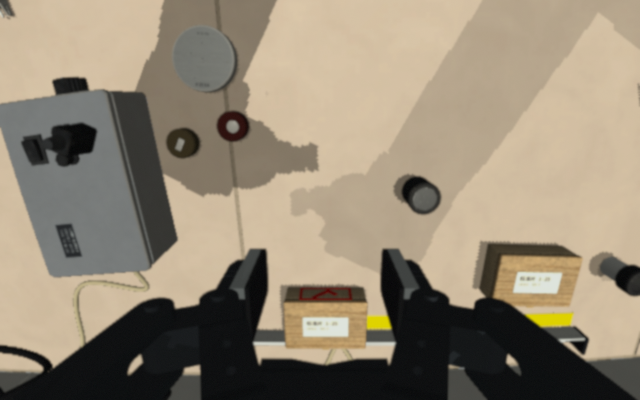

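View pics/s15.png

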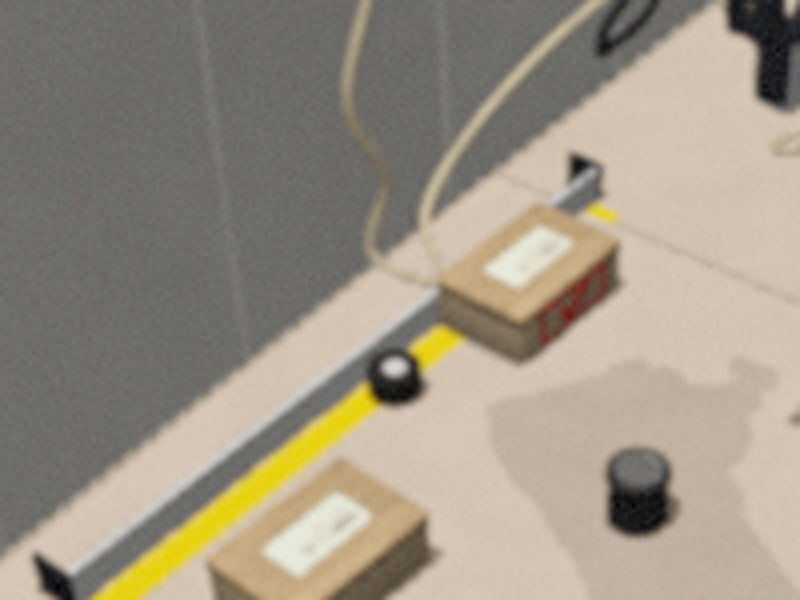

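View pics/t15.png

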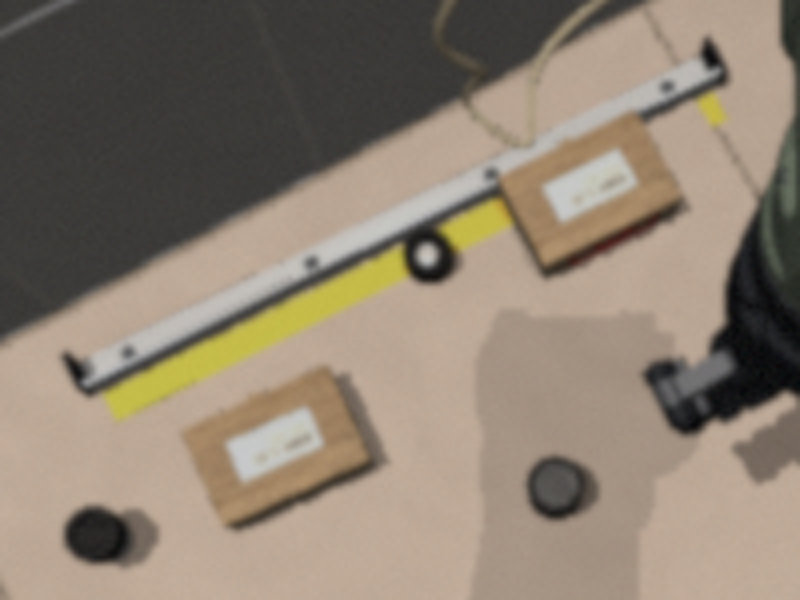

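Box_a sits flush along the rail with its stamp towards the robot. Box_b lies clear, and the bystanders look unmoved. One numeric check before I hand in:

```bash
python3 - <<'E'
from h import *
T=cam("top");S=cam("scene")
t=lambda *p:[(190+x/4-.375,90+y/4-.375) for x,y in p]
s=lambda *p:[(170+x/4-.375,110+y/4-.375) for x,y in p]
for n,c,p in(("A top",T,t((500,178),(637,112),(684,202),(547,268))),("A scene",S,s((441,286),(540,206),(618,243),(520,322))),("B top",T,t((183,434),(328,370),(372,460),(230,522)))):
    q=rf(ray(c,p,.036));f=q[0]-q[1]+q[3]-q[2];print(n,q.round(3).tolist(),q.mean(0).round(4),np.degrees(np.arctan2(-f[0],f[1])))
for n,p,z in(("spec3",(428,255),.019),("loupe",(556,487),.035),("eyep",(96,535),.046)): print(n,rf(ray(T,t(p),z)))
a=cv2.imread("pics/top0.png");a=cv2.imread("pics/topc.png");b=cv2.imread("pics/t15.png");print([cv2.absdiff(a[y-30:y+30,x-30:x+30],b[y-30:y+30,x-30:x+30]).mean() for x,y in((428,255),(556,487),(96,535))])
E
```

```text
A top [[0.001, -0.059], [0.0, -0.148], [-0.061, -0.147], [-0.059, -0.059]] [-0.0297 -0.1032] -0.6392592510832558
A scene [[-0.007, -0.053], [-0.004, -0.144], [-0.06, -0.143], [-0.06, -0.056]] [-0.0331 -0.0988] 0.8172537897875616
B top [[-0.052, 0.168], [-0.056, 0.079], [-0.114, 0.08], [-0.109, 0.165]] [-0.0824  0.1229] -2.9571522666805765
spec3 [[-0.01612467 -0.00252022]]
loupe [[-0.1740893  -0.00525634]]
eyep [[-0.08349992  0.2326947 ]]
[np.float64(10.656203703703703), np.float64(3.089259259259259), np.float64(7.881018518518519)]
```

```bash
python3 -c "
from bench import workorder
print(workorder.hand_in())"
```

```text
the job is handed in; nothing more can be done
None
```

I tipped both boxes onto their bases, and the right one turned out to be stamped. I then pushed it square along the bench until it pressed against the rail with about 8 N, backed off and handed in at about 18 s of the 58 s.

**Stamped box (box_a):** My last checks put its centre 30 mm (top camera) and 33 mm (scene camera) in front of the rail face, where 30.5 mm means touching and 36.5 mm is the limit. It is square to within about 1° (-0.6° and +0.8°), its centre is 103 mm right of the rail's middle, and the stamp faces the robot.

**Unstamped box (box_b):** Its centre is about 82 mm in front of the rail, about 3° off square and well clear.

**Where the checks disagreed or fell short:**
- The two cameras differ by 3 mm on box_a, which fits the 2 mm calibration error and my reading of corners by eye.
- Specimen_3, the loupe and the eyepiece appear at the same pixels as at the start. A rough image difference was non-zero around specimen_3 and the eyepiece, which I took to be noise and changed lighting.
- I did not measure the three bystanders on the right at the end. The last wrist picture shows them standing normally, and the arm never came near them.

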